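# Close a loaded tube shaker: hold-down plate first, then the lid

### The job

Get the loaded tube shaker ready to run: with the fingertips, push the upright steel hold-down plate over until it lies flat on top of the tubes, and only then swing the open lid gently shut over it, fully down, without slamming it. Leave the tubes seated in their block, do not push the lid against a plate that is still standing, and leave the other things on the bench where they are.

Things in the scene. Friction and masses are not known exactly. Their poses are not given: they have to be found in the camera images.
- shaker: the bench-top tube shaker, white housing 208 mm deep (along its x), 220 mm wide (along its y) and 72 mm high to its deck, fixed to the bench. Origin under the middle of the housing, on the bench; z up, -x is the front with the sloping control panel, +y is the left side seen from the front, where the plate is hinged; the lid is hinged along the rear. A metal tube block (top 86 mm above the bench) lies in the middle of the deck with small tubes in it, tops 93 mm above the bench
- plate (a joint): angle of the steel hold-down plate about its hinge: 0 = folded flat over the tubes against its stop, about 1.57 = standing upright, up to 1.75 leaning a little outward. Stiff hinge: it stays where it is left and takes 1 to 2 N at its free edge to move; no spring
- plate_edge (a point): middle of the hold-down plate's free edge, on its outer face (the face that ends up on top), 120 mm from the hinge. The plate is a 3 mm steel sheet 78 mm wide (along the shaker's x), 122 mm long, with black cushion strips on its inner face and a 40 mm wide lip, bent 7 mm outward, at the very edge (123 to 126 mm from the hinge)
- plate_pivot (a point): middle of the plate's hinge line, 97 mm above the bench at shaker (20, 70, 97) mm; axes as the shaker's; the hinge line runs along x. The plate's outer face is 3 mm outside this line. Folded, the plate reaches from here toward the shaker's -y (right), its top 100 mm above the bench; upright, it stands up from here and its outer face looks to +y (left)
- lid (a joint): angle of the shaker's lid about its rear hinge: 0 = fully shut, its rim on the deck; 1.57 = upright; stop at 1.6. Friction hinge: it stays where it is left and takes about 2 to 6 N to swing at its front half; no spring. On its way down, at about 1.1, it would strike the plate if that still stood up
- lid_edge (a point): middle of the lid's front edge, on its outer (top) face, 140 mm from the hinge line and 40 mm out from it. The lid is a white cover 140 mm deep, 192 mm wide and 46 mm high with 3 mm walls and a clear window in its top; a small tab sticks out 11 mm at the front, 30 mm below this face when shut. Open, the outer face looks to the shaker's rear (+x)
- lid_pivot (a point): middle of the lid's hinge line, 80 mm above the bench at shaker (92, 0, 80) mm; axes as the shaker's; the line runs along y. Shut, the lid reaches from here toward -x, its flat top 120 mm above the bench
- tube_0: small snap-cap tube, 13 mm across and 40 mm tall, loose in its hole in the shaker's block (front row, right end); origin at its foot, 53 mm above the bench; stays in its hole
- tube_1: small snap-cap tube, 13 mm across and 40 mm tall, loose in its hole in the shaker's block (front row, third from the right); origin at its foot, 53 mm above the bench; stays in its hole
- tube_2: small snap-cap tube, 13 mm across and 40 mm tall, loose in its hole in the shaker's block (middle row, second from the right); origin at its foot, 53 mm above the bench; stays in its hole
- tube_3: small snap-cap tube, 13 mm across and 40 mm tall, loose in its hole in the shaker's block (middle row, left end); origin at its foot, 53 mm above the bench; stays in its hole
- tube_4: small snap-cap tube, 13 mm across and 40 mm tall, loose in its hole in the shaker's block (rear row, right end); origin at its foot, 53 mm above the bench; stays in its hole
- tube_5: small snap-cap tube, 13 mm across and 40 mm tall, loose in its hole in the shaker's block (rear row, third from the right); origin at its foot, 53 mm above the bench; stays in its hole
- brown_bottle: small brown glass bottle with a black screw cap, 22 mm across, 48 mm tall, loose on the bench left of the shaker; origin under its middle; not part of the job
- vial: small bottle with a white screw cap, 22 mm across, 48 mm tall, loose on the bench left of the shaker; origin under its middle; not part of the job
- marker_red: marker pen with a red cap, 121 mm long, lying loose right of the shaker; origin under its middle; not part of the job

How it is judged:
By the outcome, as a careful person would: the job done as asked, in the order asked, and still so for the second after the job is handed in, with the robot touching nothing.
It also fails if it takes over 48 s, if anything falls off the work surface, if the arm or the gripper's body presses on something with over 40 N, if the wrist force passes 120 N, or if a joint passes its speed limit or range.

### The arm

A 6-joint arm with a two-finger parallel gripper is mounted at the origin on a cart in front of the work surface, level with it; the furniture and walls round the work are solid. World frame = base frame: x ahead of the robot, y to its left, z up, the work surface at z = 0. Lengths are in m, angles in rad, forces in N, time in s.
With the tool pointing down it reaches from about 0.325 to 0.85 m from the base axis. Payload 4.4 kg.
Tool frame: the origin (TCP) lies midway between the tips of the shut fingers; the grasp point (between the pads) lies arm.grip_depth behind it (arm.grip_depth is the distance from the TCP to the grasp point, in m); z points along the fingers, y is the direction in which the jaws open and shut (so a half turn about z gives the same grasp; the last joint's range is limited). The gripper opens to 94 mm and grips with 3 to 60 N. Pads are 16 mm wide; open, the fingers measure 119 mm over their backs; the gripper's body (75 mm by 177 mm) begins 78 mm behind the grasp point.
Start: joints at [1.171, 0.207, 1.542, -0, 1.393, -0.15], TCP at [0.142, 0.557, 0.205] pointing down, gripper open.
Joint ranges: [-2.73, 2.73], [-0.86, 2.22], [0.23, 2.46], [-1.11, 4.25], [0.08, 2.63], [-2.82, 2.82]. Speed limits (rad/s): [2.79, 2.79, 3.14, 3.14, 3.14, 3.14].

### API

Orientations are given as a unit quaternion [x, y, z, w].
In Python, from plant import arm, snapshot, camera_model, ticket, find_in gives the robot as it stands. The module is installed in compiled form; this text tells all that it offers.
- The arm moves only by the shell command python3 -m crank 'ROWS' [FORCE]. ROWS is JSON, a list of rows, each a list of 3 entries, a list of its own where there are three numbers: the shift along the world's x, y, z as a fraction of full scale, then the turn, a rotation vector about the world's x, y, z as a fraction of full scale, then the gripper command: -1 is fully open, 1 is shut, values between are in proportion. A call has 1 to 12 rows; each row shifts and turns the commanded pose from where the row before left it; what a row does not reach is not made up. Full scale, the value 1, is 0.25 m for a shift and 45 degrees for a turn. A row lasts 1/8 s, in which the tool goes at most 62.5 mm and 10.7 degrees, less where a joint would pass 70% of its speed; a pose out of reach is approached as far as the arm can. A call with a number of a shift or a turn outside -1 to 1 is refused whole. A call with a gripper value outside its range is refused whole. The fingers move at their own pace and stop on an object; FORCE is the grip in N (left out, the last holds). Time passes only in rows, so rows that do not move let the fingers close. It gives the time, the measured TCP pose, the force and the opening at its end, in the units of the state.
- arm.state(): the state, without advancing time (a new reading comes with each control period).
- snapshot(name): name is "scene" or "top"; returns (picture, depth): 400x640x3 uint8, red, green, blue; 400x640 float32, m along the optical axis (not along the pixel's ray), 0 where there is no reading.
- camera_model(name): a dict with "camera_matrix" (3x3 intrinsics, pixels), "extrinsics" (4x4, takes a point from camera to world coordinates). Camera axes: x right, y up, looking along -z (the intrinsics and any distortion apply to the point x, -y, -z); pixel columns grow to the right and rows downward; lengths in m; the calibration is good to about 2 mm. A picture is of the moment at which its call begins. camera_model takes no time and is no camera call.
- ticket.close_job(): hands the job in, once; it reports no verdict.
Trained networks look in the newest picture that a camera, given by its name, has taken for a name from the list of things; names that differ only in an ending like _2 or _b are one class to them, and where a whole thing is asked for, a point or a joint stands for the part that bears it (a point fixed in the world has none). Each returns a list of dicts, best first, with "p" (0 to 1); they miss things now and then, are a little off and sometimes report something else, mostly with a low value. They report only what shows in the picture. A call takes as long as a camera call.
- find_in(camera, label): "bbox" ([left, top, right, bottom] in pixels, round what is visible of it).
The state is a dict: "time": time; "joint_pos": joint angles; "joint_velocities": joint speeds; "joint_torque": joint torques, N m; "tool_pos": TCP position; "tcp_rot": TCP orientation; "force": force on the tool from outside, world axes, zero at the start; "wrist_torque": the same for the moment, N m; "grip_width": finger opening in m.
Only numpy, scipy, OpenCV 4.12 (cv2) and the standard library are available. Lean on these libraries where they do the work, as an engineer would, in place of code of your own. Each camera call takes 0.05 s, during which the arm holds its last target.

## Working session

There is one attempt and no reset: what is moved stays moved. The work goes in short steps, Python scripts to look and compute and a shell command to move; the robot and the scene stay as the last step left them, time stands still between calls to the robot, and variables do not carry over. Pictures are saved under pics/ and viewed, and the job is handed in when it is done.

```bash
mkdir -p pics; cat > h.py <<'E'
import numpy as np, cv2
from plant import arm, snapshot, camera_model, ticket, find_in
def pts(name,depth):
    m=camera_model(name);K=np.array(m["camera_matrix"]);T=np.array(m["extrinsics"])
    v,u=np.mgrid[0:depth.shape[0],0:depth.shape[1]]
    x=(u-K[0,2])/K[0,0]*depth;y=(v-K[1,2])/K[1,1]*depth
    P=np.stack([x,-y,-depth,np.ones_like(depth)],-1)@T.T
    P=P[...,:3];P[depth==0]=np.nan
    return P
E
python3 - <<'E'
from h import *
for n in ("scene","top"):
    p,d=snapshot(n);cv2.imwrite(f"pics/{n}0.png",p[...,::-1]);np.save(n+"0.npy",d)
    m=camera_model(n);print(n,{k:(v if np.ndim(v)<2 else np.round(v,3).tolist()) for k,v in m.items()})
    for l in ("shaker","plate","lid","brown_bottle","vial","marker_red"):
        print(l,[(np.round(r["bbox"]).tolist(),round(r["p"],2)) for r in find_in(n,l)[:2]])
print(arm.state(), arm.grip_depth)
E
```

```text
scene {'camera_matrix': [[428.205, 0.0, 317.816], [0.0, 428.205, 200.43], [0.0, 0.0, 1.0]], 'extrinsics': [[-0.422, 0.444, -0.791, -0.144], [-0.907, -0.218, 0.361, 0.438], [-0.012, 0.869, 0.494, 0.514], [0.0, 0.0, 0.0, 1.0]]}
shaker [([251.0, 115.0, 408.0, 290.0], 0.62)]
plate [([280.0, 143.0, 314.0, 220.0], 0.6)]
lid [([249.0, 118.0, 342.0, 210.0], 0.64)]
brown_bottle [([270.0, 263.0, 284.0, 289.0], 0.88)]
vial [([218.0, 240.0, 230.0, 261.0], 0.51)]
marker_red []
top {'camera_matrix': [[365.723, 0.0, 323.393], [0.0, 365.723, 199.596], [0.0, 0.0, 1.0]], 'extrinsics': [[0.014, 0.997, -0.079, 0.46], [-0.999, 0.011, -0.039, 0.105], [-0.038, 0.079, 0.996, 0.946], [0.0, 0.0, 0.0, 1.0]]}
shaker [([382.0, 173.0, 395.0, 220.0], 0.73), ([274.0, 142.0, 380.0, 264.0], 0.58)]
plate [([299.0, 187.0, 307.0, 228.0], 0.79)]
lid [([276.0, 139.0, 373.0, 183.0], 0.82)]
brown_bottle [([272.0, 234.0, 279.0, 246.0], 0.61)]
vial [([246.0, 190.0, 259.0, 202.0], 0.38)]
marker_red [([380.0, 170.0, 394.0, 219.0], 0.64)]
{'time': 0.7, 'joint_pos': array([ 1.17050372e+00,  2.06544875e-01,  1.54152280e+00,  1.18699993e-05,
        1.39352783e+00, -1.50483685e-01]), 'joint_velocities': array([ 4.70203035e-04,  1.30323319e-03, -6.47238256e-04, -2.65172463e-04,
       -5.61334003e-04, -3.24873715e-05]), 'joint_torque': array([-6.34932167e-04, -3.70737433e+01, -2.81695747e+01,  6.98442059e-02,
        2.72152032e-02,  7.33077258e-06]), 'tool_pos': array([0.14214304, 0.55713878, 0.20546718]), 'tcp_rot': array([ 1.24580978e-01,  9.92209444e-01,  2.17143782e-07, -6.00938028e-06]), 'force': array([ 0.40637689,  0.2430097 , -0.12209222]), 'wrist_torque': array([-0.05620648, -0.03544148,  0.03864686]), 'grip_width': 0.09409342836265858} 0.0188
```

View pics/scene0.png

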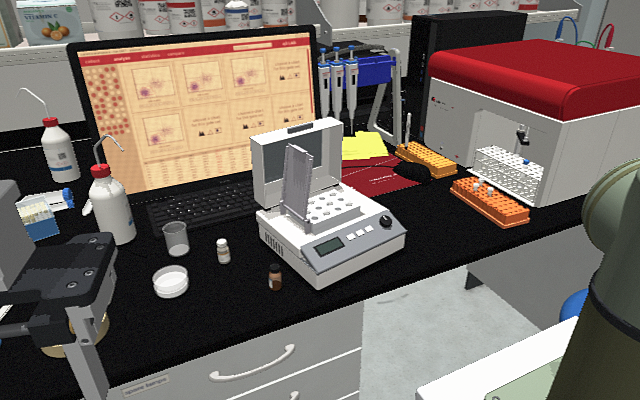

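View pics/top0.png

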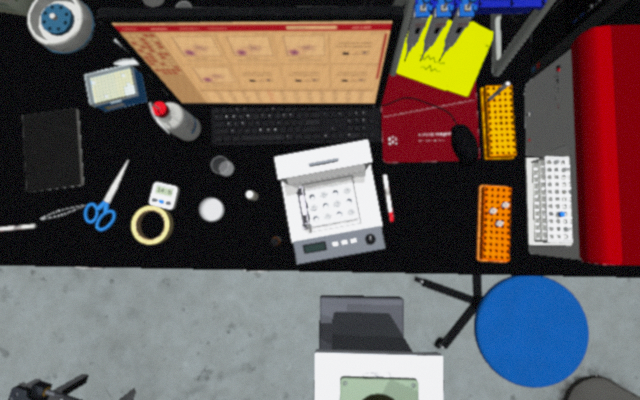

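The scene view shows the shaker in the middle with its plate upright at (297,185) and lid open behind it. The top view shows the deck around (330,205), the marker on its right at (388,197), and bottles on its left. Next I'll fit the shaker pose from depth.

```bash
python3 - <<'E'
from h import *
d=np.load("top0.npy");P=pts("top",d)
p=cv2.imread("pics/top0.png")
cv2.imwrite("pics/topz.png",cv2.resize(p[130:270,240:410],None,fx=4,fy=4,interpolation=cv2.INTER_CUBIC))
s=cv2.imread("pics/scene0.png");cv2.imwrite("pics/scenez.png",cv2.resize(s[105:300,200:420],None,fx=3.5,fy=3.5,interpolation=cv2.INTER_CUBIC))
R=P[130:270,240:400].reshape(-1,3);R=R[~np.isnan(R[:,0])]
h,e=np.histogram(R[:,2],np.arange(-.01,.3,.01));print([(round(a,2),b) for a,b in zip(e,h)])
def rect(m,n):
    q=R[m];r=cv2.minAreaRect((q[:,:2]*1000).astype(np.float32));print(n,len(q),r,q.min(0),q.max(0))
rect((R[:,2]>.03)&(R[:,2]<.3),"all");rect((R[:,2]>.066)&(R[:,2]<.078),"deck")
rect(R[:,2]>.15,"tall")
for b,n in (((272,234,279,246),"brown"),((246,190,259,202),"vial"),((380,170,394,219),"marker")):
    q=P[b[1]:b[3],b[0]:b[2]].reshape(-1,3);q=q[q[:,2]>.006];print(n,len(q),q.min(0),q.max(0))
for v in range(150,265,8): print(v,[(u,)+tuple((P[v,u]*1000).round().tolist()) for u in range(275,385,12)])
E
```

```text
[(np.float64(-0.01), np.int64(3310)), (np.float64(0.0), np.int64(7011)), (np.float64(0.01), np.int64(1665)), (np.float64(0.02), np.int64(113)), (np.float64(0.03), np.int64(36)), (np.float64(0.04), np.int64(315)), (np.float64(0.05), np.int64(1243)), (np.float64(0.06), np.int64(1030)), (np.float64(0.07), np.int64(2865)), (np.float64(0.08), np.int64(2001)), (np.float64(0.09), np.int64(200)), (np.float64(0.1), np.int64(40)), (np.float64(0.11), np.int64(18)), (np.float64(0.12), np.int64(17)), (np.float64(0.13), np.int64(13)), (np.float64(0.14), np.int64(17)), (np.float64(0.15), np.int64(7)), (np.float64(0.16), np.int64(13)), (np.float64(0.17), np.int64(11)), (np.float64(0.18), np.int64(6)), (np.float64(0.19), np.int64(18)), (np.float64(0.2), np.int64(8)), (np.float64(0.21), np.int64(467)), (np.float64(0.22), np.int64(1809)), (np.float64(0.23), np.int64(70)), (np.float64(0.24), np.int64(0)), (np.float64(0.25), np.int64(0)), (np.float64(0.26), np.int64(0)), (np.float64(0.27), np.int64(0)), (np.float64(0.28), np.int64(0))]
all 10204 ((499.27001953125, 164.09603881835938), (232.14675903320312
[... 4099 characters left out ...]
 67.0), (323, 418.0, 139.0, 62.0), (335, 418.0, 110.0, 62.0), (347, 419.0, 81.0, 62.0), (359, 419.0, 52.0, 54.0), (371, 419.0, 23.0, 53.0), (383, 420.0, -6.0, 53.0)]
254 [(275, 393.0, 265.0, -1.0), (287, 393.0, 233.0, 0.0), (299, 398.0, 196.0, 62.0), (311, 398.0, 167.0, 59.0), (323, 398.0, 139.0, 56.0), (335, 399.0, 110.0, 57.0), (347, 399.0, 81.0, 54.0), (359, 396.0, 49.0, 0.0), (371, 397.0, 18.0, 1.0), (383, 397.0, -12.0, 1.0)]
262 [(275, 372.0, 264.0, -1.0), (287, 373.0, 232.0, 4.0), (299, 378.0, 197.0, 50.0), (311, 374.0, 171.0, -2.0), (323, 374.0, 140.0, 0.0), (335, 375.0, 110.0, -1.0), (347, 376.0, 79.0, 3.0), (359, 376.0, 49.0, 3.0), (371, 376.0, 18.0, -1.0), (383, 377.0, -12.0, 0.0)]
```

```bash
sleep 1
python3 - <<'E'
from h import *
d=np.load("top0.npy");P=pts("top",d)
psi=np.radians(11.1);c,s=np.cos(psi),np.sin(psi)
R=P[130:270,240:400].reshape(-1,3)*1000;R=R[~np.isnan(R[:,0])]
X=R[:,0]*c+R[:,1]*s;Y=-R[:,0]*s+R[:,1]*c;Z=R[:,2]
def ext(m,n):print(n,m.sum(),"X",np.percentile(X[m],[0.3,2,98,99.7]).round(1),"Y",np.percentile(Y[m],[.3,2,98,99.7]).round(1))
base=(Z>35)&(Z<110)&(Y<135)&(Y>-100)
ext(base,"base");ext((Z>67)&(Z<77)&base,"deck");ext(Z>212,"lidtop");ext((Z>82)&(Z<97)&(X<560),"block/tubes")
m=(Z>105)&(Z<210);
for x,y,z in sorted(zip(X[m],Y[m],Z[m]),key=lambda t:t[2])[::4]:print(round(x),round(y),round(z),end=' | ')
# scene camera
d=np.load("scene0.npy");P=pts("scene",d)[105:300,240:420].reshape(-1,3)*1000;P=P[~np.isnan(P[:,0])]
R=P;X=R[:,0]*c+R[:,1]*s;Y=-R[:,0]*s+R[:,1]*c;Z=R[:,2]
print();base=(Z>35)&(Z<110)&(X<620)&(X>350)&(Y<140)&(Y>-120)
ext(base,"base");ext(base&(Z>67)&(Z<77),"deck");b2=(Z>125)&(Z<300)&(X<640);ext(b2,"up")
m=b2&(X<560)
for z in range(100,240,8):
  k=m&(abs(Z-z)<4)
  if k.sum()>3: print(z,k.sum(),X[k].min().round(),X[k].max().round(),"Y",np.percentile(Y[k],[5,50,95]).round(1))
m=b2&(X>570)
for z in range(100,240,12):
  k=m&(abs(Z-z)<4)
  if k.sum()>3: print("lid",z,k.sum(),np.percentile(X[k],[5,50,95]).round(1),"Y",np.percentile(Y[k],[1,50,99]).round(1))
E
```

```text
base 7606 X [406.1 409.7 608.9 612.6] Y [-91.  -86.7 122.3 126.6]
deck 3323 X [426.7 436.9 597.1 603.1] Y [-91.5 -89.  124.8 127.1]
lidtop 2341 X [497.2 518.3 636.  637. ] Y [-77.2 -73.8 109.6 113. ]
block/tubes 1367 X [487.8 488.9 558.3 559.7] Y [-39.7 -37.8  73.2  75.2]
564 90 106 | 604 -75 107 | 512 89 111 | 606 -75 113 | 598 111 115 | 553 88 117 | 516 87 120 | 601 111 123 | 532 86 126 | 557 86 126 | 506 86 129 | 559 85 131 | 560 85 135 | 604 111 139 | 596 -75 142 | 499 83 144 | 514 83 147 | 501 83 148 | 503 82 151 | 505 81 156 | 594 111 161 | 507 80 162 | 594 113 166 | 560 79 170 | 597 -75 175 | 567 81 177 | 563 77 182 | 593 112 186 | 492 76 192 | 595 -75 193 | 509 75 194 | 511 74 199 | 500 74 204 | 502 73 207 | 
base 8672 X [405.5 406.4 610.7 618.3] Y [-85.1 -79.4 130.9 131.8]
deck 3303 X [425.5 434.2 604.6 610.4] Y [-86.7 -82.1 130.3 131.5]
up 4919 X [491.6 493.1 639.  639.7] Y [-73.8 -72.7 117.6 118.2]
124 37 492.0 558.0 Y [87.8 89.5 91.3]
132 92 491.0 559.0 Y [86.4 88.3 91. ]
140 92 491.0 560.0 Y [85.8 87.1 90.7]
148 96 491.0 558.0 Y [83.9 85.8 88.6]
156 94 491.0 559.0 Y [83.
[... 155 characters left out ...]
9 79.2 82.9]
196 97 491.0 559.0 Y [76.2 77.8 80.9]
204 103 492.0 560.0 Y [74.8 76.6 80.4]
212 110 491.0 560.0 Y [73.7 75.2 78.3]
220 81 492.0 552.0 Y [72.2 75.2 81.3]
lid 124 72 [599.9 637.5 639.6] Y [-73.7  54.5 117.7]
lid 136 205 [597.  636.9 639.4] Y [-73.7  52.7 118. ]
lid 148 214 [596.9 636.5 638.9] Y [-73.3  44.9 117.8]
lid 160 242 [598.4 636.2 638.8] Y [-73.3  -9.3 118. ]
lid 172 276 [596.6 635.8 638.7] Y [-72.8  -3.1 118. ]
lid 184 323 [596.1 635.6 637.8] Y [-73.1  11.8 117.8]
lid 196 274 [594.5 634.7 637.2] Y [-73.7  15.6 118. ]
lid 208 74 [592.3 605.  632.4] Y [-73.5 116.5 118.1]
lid 220 855 [591.8 606.5 634.6] Y [-71.2  44.5 117.5]
lid 232 69 [603.  604.7 608.1] Y [-6.9 24.4 50.1]
```

View pics/scenez.png

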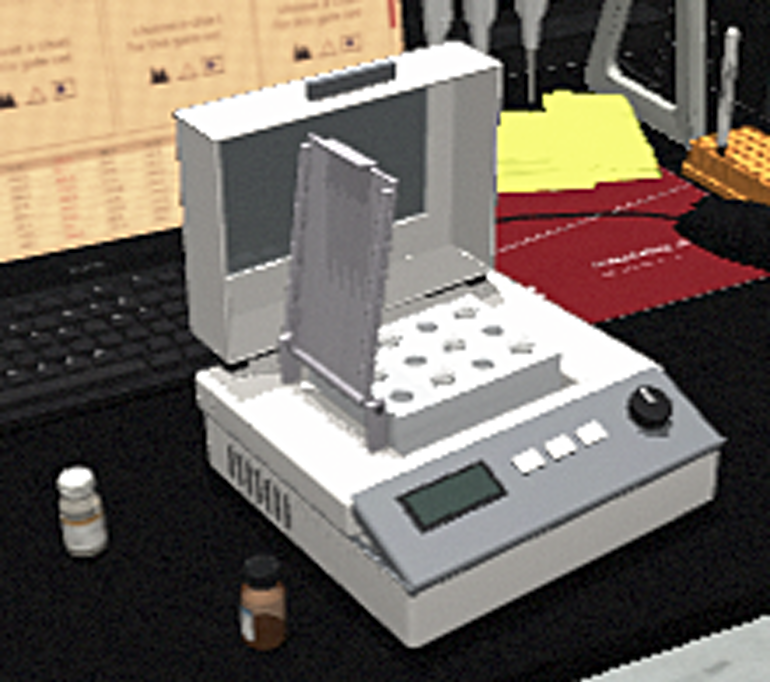

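View pics/topz.png

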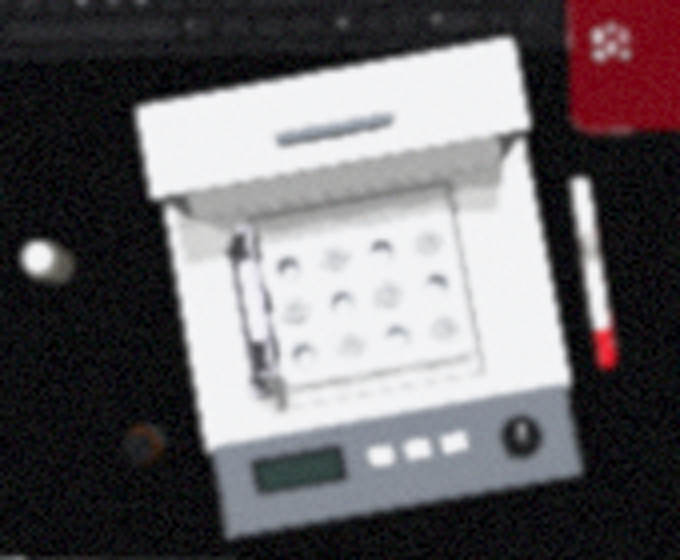

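Both cameras agree to within about 4 mm:

| Quantity | Value |
|---|---|
| Shaker yaw | about 11.1° |
| Shaker origin in the yaw-rotated frame | (509.5, 20) mm |
| Plate | leans inward about 9°, angle about 1.41 |
| Plate top height | about 220 mm |
| Lid angle | about 1.52 |

I'll move in on the plate's left side with the fingers shut.

```bash
python3 -m crank '[[[0.172,-0.167,-0.004],[0,0,0.07],1],[[0.172,-0.167,-0.004],[0,0,0.07],1],[[0.172,-0.167,-0.008],[0,0,0.07],1],[[0.172,-0.167,-0.008],[0,0,0.07],1],[[0.172,-0.167,-0.008],[0,0,0.07],1],[[0.172,-0.167,-0.008],[0,0,0.07],1],[[0.172,-0.167,-0.008],[0,0,0.07],1],[[0.172,-0.167,-0.008],[0,0,0.07],1],[[0,0,0],[0,0,0],1]]' 20
cat > st.py <<'E'
from h import *
import sys
psi=np.radians(11.1);c,s=np.cos(psi),np.sin(psi)
t=arm.state();p=t["tool_pos"]*1000
print("t",t["time"],"shk",round(p[0]*c+p[1]*s-509.5,1),round(-p[0]*s+p[1]*c-20,1),"z",round(p[2],1),"F",t["force"].round(1),"w",t["grip_width"])
if len(sys.argv)>1:
    a,_=snapshot("scene");b,_=snapshot("top")
    cv2.imwrite("pics/%s.png"%sys.argv[1],np.hstack([cv2.resize(a[90:310,180:440],(400,338))[...,::-1],cv2.resize(b[120:280,230:420],(400,337))[:337,:,::-1][np.r_[0:337,336]]]))
E
python3 st.py a1
```

```text
time: 1.82
tool_pos: [0.4888, 0.2201, 0.1914]
tcp_rot: [-0.092, 0.996, -0.0, 0.0]
force: [0.5, 0.5, -0.5]
grip_width: 0.0076
t 1.825 shk 12.6 101.9 z 191.4 F [ 0.5  0.5 -0.5] w 0.0075714725351844776
```

View pics/a1.png

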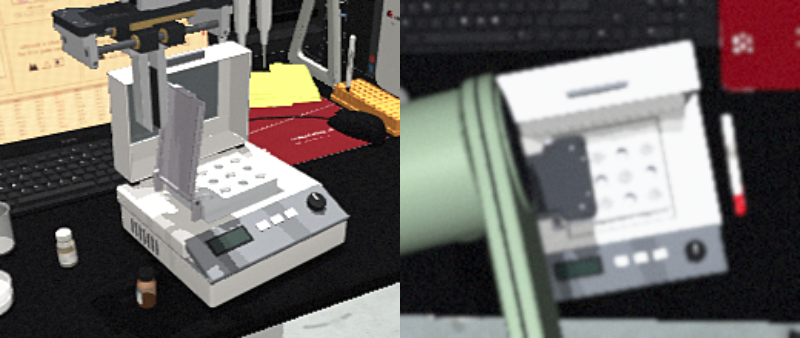

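```bash
python3 -m crank '[[[0.0085,-0.0432,0],[0,0,0],1],[[0.0085,-0.0432,0],[0,0,0],1],[[0.0085,-0.0432,0],[0,0,0],1],[[0.0062,-0.0318,-0.0074],[0,0,0],1],[[0.0062,-0.0318,-0.0074],[0,0,0],1],[[0.0059,-0.030,-0.013],[0,0,0],1],[[0.0059,-0.030,-0.013],[0,0,0],1],[[0,0,0],[0,0,0],1]]' 20
python3 st.py a2
```

```text
time: 2.92
tool_pos: [0.4984, 0.1591, 0.1807]
tcp_rot: [-0.094, 0.996, -0.0, -0.0]
force: [0.7, 0.1, -0.4]
grip_width: 0.0007
t 2.925 shk 10.2 40.1 z 180.7 F [ 0.7  0.1 -0.4] w 0.0007384612901365988
```

View pics/a2.png

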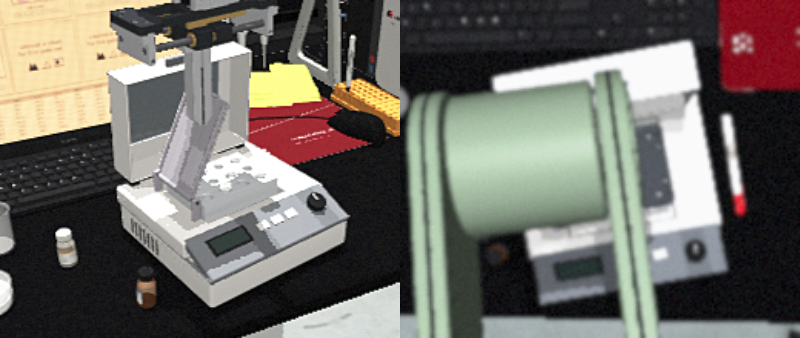

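The plate is following and stands at about 60°. I'll continue along the arc.

```bash
python3 -m crank '[[[0.0053,-0.0269,-0.0182],[0,0,0],1],[[0.0053,-0.0269,-0.0182],[0,0,0],1],[[0.0047,-0.0239,-0.0226],[0,0,0],1],[[0.0047,-0.0239,-0.0226],[0,0,0],1],[[0.0038,-0.0194,-0.0266],[0,0,0],1],[[0.0038,-0.0194,-0.0266],[0,0,0],1],[[0.0029,-0.0147,-0.0296],[0,0,0],1],[[0.0029,-0.0147,-0.0296],[0,0,0],1],[[0,0,0],[0,0,0],1]]' 20
python3 st.py a3
```

```text
time: 4.15
tool_pos: [0.5061, 0.1172, 0.1316]
tcp_rot: [-0.095, 0.996, 0.0, -0.001]
force: [0.1, 0.2, -0.0]
grip_width: 0.0006
t 4.15 shk 9.7 -2.5 z 131.6 F [ 0.1  0.2 -0. ] w 0.0005691116724121359
```

View pics/a3.png

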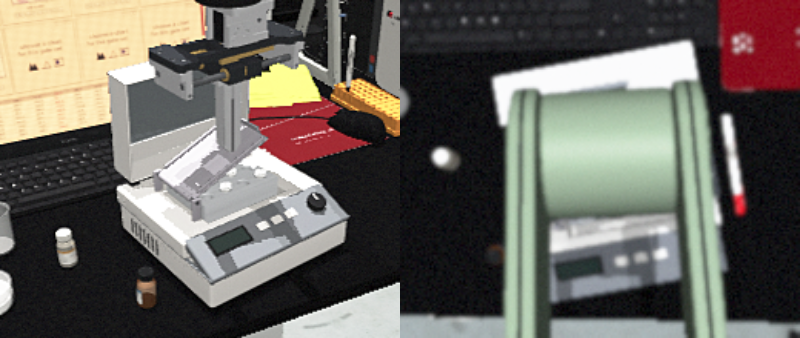

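```bash
python3 -m crank '[[[0.0018,-0.0092,-0.0316],[0,0,0],1],[[0.0018,-0.0092,-0.0316],[0,0,0],1],[[0.0008,-0.004,-0.032],[0,0,0],1],[[0,0,-0.016],[0,0,0],1],[[0,0,-0.012],[0,0,0],1],[[0,0,0],[0,0,0],1]]' 20
python3 st.py a4
```

```text
time: 5.0
tool_pos: [0.5076, 0.1119, 0.1015]
tcp_rot: [-0.095, 0.995, 0.0, -0.001]
force: [-0.5, 0.5, -0.4]
grip_width: 0.0002
t 5.0 shk 10.1 -7.9 z 101.5 F [-0.5  0.5 -0.4] w 0.00017431054333718596
```

View pics/a4.png

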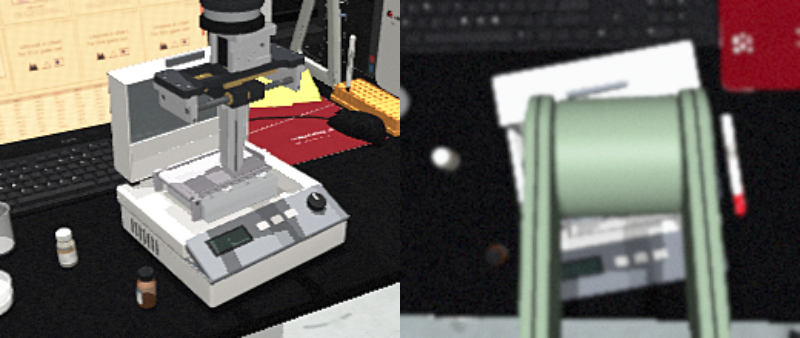

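```bash
python3 -m crank '[[[0,0,-0.006],[0,0,0],1],[[0,0,0],[0,0,0],1]]' | grep -E "pos|force"; python3 -m crank '[[[0,0,-0.006],[0,0,0],1],[[0,0,0],[0,0,0],1]]' | grep -E "pos|force"
```

```text
tool_pos: [0.5081, 0.1119, 0.1005]
force: [-0.4, -0.9, 0.2]
tool_pos: [0.5082, 0.1119, 0.1002]
force: [-2.5, -0.1, 7.0]
```

```bash
python3 -m crank '[[[0,0,-0.006],[0,0,0],1],[[0,0,0],[0,0,0],1]]' | grep -E "pos|force"; python3 -m crank '[[[0,0,0.04],[0,0,0],1],[[-0.02,0,0.2],[0,0,0],1],[[-0.05,0,0.2],[0,0,0],1],[[-0.05,0,0.2],[0,0,0],1],[[-0.15,0.1,0.1],[0,0,0],1],[[-0.15,0.1,0],[0,0,0],1],[[0,0,0],[0,0,0],1]]'
python3 st.py a5
```

```text
tool_pos: [0.5083, 0.1119, 0.1]
force: [-5.4, -0.7, 14.8]
time: 6.72
tool_pos: [0.4015, 0.163, 0.2832]
tcp_rot: [-0.096, 0.995, 0.0, 0.001]
force: [1.3, 0.1, 0.2]
grip_width: 0.0005
t 6.725 shk -84.1 62.6 z 283.2 F [1.3 0.1 0.2] w 0.0005272263197882745
```

View pics/a5.png

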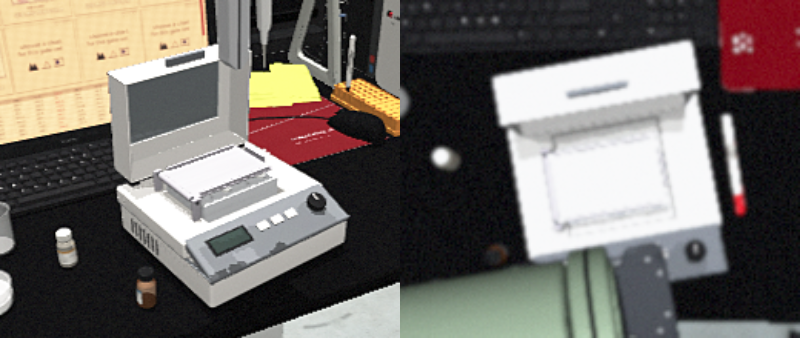

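The plate looks flat: it spans about (170–270, 150–195) in the left panel and (545–670, 135–230) in the top panel. I'll check that from depth, along with the clearance behind the lid.

```bash
python3 - <<'E'
from h import *
psi=np.radians(11.1);c,s=np.cos(psi),np.sin(psi)
for n in("scene","top"):
    _,d=snapshot(n);P=pts(n,d).reshape(-1,3)*1000;P=P[~np.isnan(P[:,0])]
    X=P[:,0]*c+P[:,1]*s-509.5;Y=-P[:,0]*s+P[:,1]*c-20;Z=P[:,2]
    for y in (60,30,0,-20,-40,-48):
        k=(abs(X-10)<25)&(abs(Y-y)<5)&(Z<150);print(n,y,k.sum(),np.median(Z[k]).round(1))
    for y0 in (-150,-75,0,75,150):
      for z0 in (20,60,100,150,200,250,300,350,400):
        k=(abs(Y-y0)<40)&(abs(Z-z0)<20)&(X>145)
        if k.sum()>5: print(n,"behind",y0,z0,k.sum(),np.percentile(X[k],3).round())
E
```

```text
scene 60 125 99.6
scene 30 82 99.9
scene 0 71 100.2
scene -20 80 100.1
scene -40 74 100.1
scene -48 101 100.9
scene behind -150 150 39 255.0
scene behind -150 200 373 255.0
scene behind -150 250 383 262.0
scene behind -150 300 43 269.0
scene behind -150 350 462 283.0
scene behind -150 400 443 289.0
scene behind -75 150 125 267.0
scene behind -75 200 554 269.0
scene behind -75 250 578 276.0
scene behind -75 300 169 291.0
scene behind -75 350 550 293.0
scene behind -75 400 332 294.0
scene behind 0 20 132 263.0
scene behind 0 60 70 274.0
scene behind 0 100 135 281.0
scene behind 0 150 309 280.0
scene behind 0 200 601 284.0
scene behind 0 250 647 290.0
scene behind 0 300 684 297.0
scene behind 0 350 1253 305.0
scene behind 0 400 768 315.0
scene behind 75 20 1264 165.0
scene behind 75 60 424 277.0
scene behind 75 100 594 285.0
scene behind 75 150 622 292.0
scene behind 75 200 651 299.0
scene behind 75 250 700 305.0
scene behind 75 300 743 312.0
scene behind 75 350 1246 319.0
scene behind 75 400 552 326.0
scene behind 150 20 1696 156.0
scene behind 150 60 464 292.0
scene behind 150 100 630
[... 873 characters left out ...]

top behind 0 100 278 271.0
top behind 0 150 331 278.0
top behind 0 200 403 284.0
top behind 0 250 484 291.0
top behind 0 300 609 297.0
top behind 0 350 668 304.0
top behind 0 400 455 308.0
top behind 75 20 1456 183.0
top behind 75 60 200 278.0
top behind 75 100 278 285.0
top behind 75 150 336 292.0
top behind 75 200 397 299.0
top behind 75 250 489 305.0
top behind 75 300 597 312.0
top behind 75 350 646 319.0
top behind 75 400 451 323.0
top behind 150 20 1764 153.0
top behind 150 60 199 293.0
top behind 150 100 276 300.0
top behind 150 150 327 307.0
top behind 150 200 389 313.0
top behind 150 250 481 320.0
top behind 150 300 589 327.0
top behind 150 350 642 333.0
top behind 150 400 449 338.0
```

The plate reads 100–101 mm high along its whole length in both views, so it is flat. The screen is at least 100 mm behind the spot I'm heading for. Next I go over the lid and down behind it.

```bash
python3 -m crank '[[[0.2,-0.012,0.02],[0,0,0],1],[[0.2,-0.012,0.02],[0,0,0],1],[[0.2,-0.012,0],[0,0,0],1],[[0.2,-0.012,0],[0,0,0],1],[[0.2,-0.012,0],[0,0,0],1],[[0,0,0],[0,0,0],1],[[0,0,0],[0,0,0],1]]'
python3 st.py a6
```

```text
time: 7.8
tool_pos: [0.6528, 0.1461, 0.2911]
tcp_rot: [-0.094, 0.996, 0.0, -0.001]
force: [-0.6, 0.1, 0.5]
grip_width: 0.0005
t 7.8 shk 159.2 -2.3 z 291.1 F [-0.6  0.1  0.5] w 0.000516962715003807
```

View pics/a6.png

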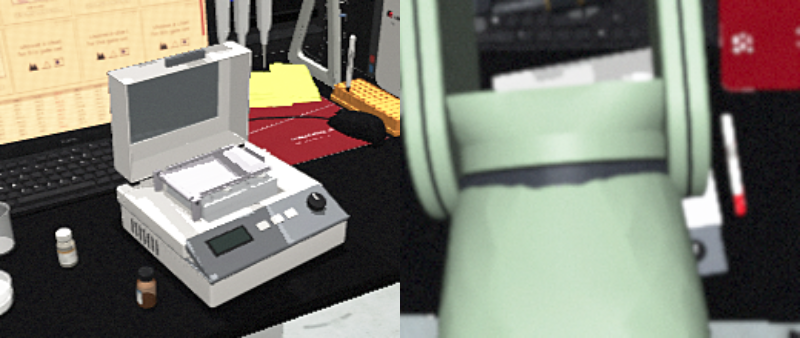

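```bash
python3 -m crank '[[[0,0,-0.17],[0,0,0],1],[[0,0,-0.17],[0,0,0],1],[[-0.04,-0.008,0],[0,0,0],1],[[-0.04,-0.008,0],[0,0,0],1],[[-0.04,-0.008,0],[0,0,0],1],[[-0.04,-0.008,0],[0,0,0],1],[[-0.04,-0.008,0],[0,0,0],1],[[0,0,0],[0,0,0],1]]'
python3 st.py a7
```

```text
time: 8.9
tool_pos: [0.6028, 0.1366, 0.2085]
tcp_rot: [-0.095, 0.995, -0.0, 0.001]
force: [2.4, 0.3, 2.8]
grip_width: 0.0007
t 8.9 shk 108.3 -2.0 z 208.5 F [2.4 0.3 2.8] w 0.0007105009252112297
```

View pics/a7.png

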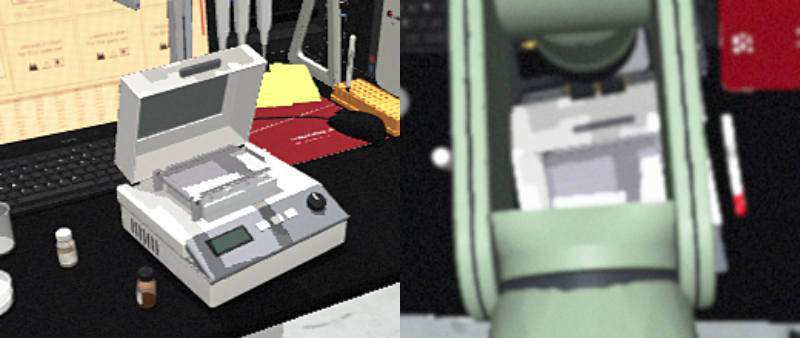

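The lid is following and stands at about 75°. I'll keep going.

```bash
python3 -m crank '[[[-0.04,-0.008,0],[0,0,0],1],[[-0.04,-0.008,0],[0,0,0],1],[[-0.04,-0.008,0],[0,0,0],1],[[-0.04,-0.008,0],[0,0,0],1],[[-0.04,-0.008,-0.006],[0,0,0],1],[[-0.04,-0.008,-0.012],[0,0,0],1],[[0,0,0],[0,0,0],1]]'
python3 st.py a8
```

```text
time: 9.88
tool_pos: [0.5411, 0.1245, 0.2024]
tcp_rot: [-0.095, 0.995, -0.0, -0.002]
force: [-0.2, -0.2, -0.1]
grip_width: 0.0006
t 9.875 shk 45.5 -2.0 z 202.4 F [-0.2 -0.2 -0.1] w 0.0005971743675720943
```

View pics/a8.png

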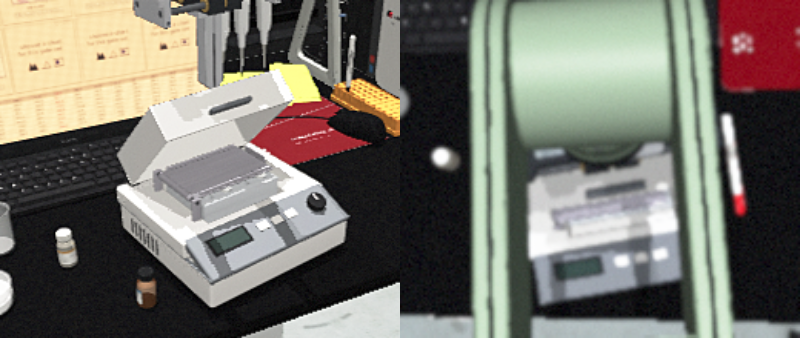

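```bash
python3 -m crank '[[[-0.041,-0.008,-0.02],[0,0,0],1],[[-0.041,-0.008,-0.02],[0,0,0],1],[[-0.037,-0.007,-0.029],[0,0,0],1],[[-0.037,-0.007,-0.029],[0,0,0],1],[[-0.031,-0.006,-0.035],[0,0,0],1],[[-0.031,-0.006,-0.035],[0,0,0],1],[[0,0,0],[0,0,0],1]]'
python3 st.py a9
```

```text
time: 10.85
tool_pos: [0.4865, 0.1141, 0.1595]
tcp_rot: [-0.095, 0.995, 0.0, -0.002]
force: [-0.0, -0.1, -0.5]
grip_width: 0.0005
t 10.85 shk -10.1 -1.7 z 159.5 F [-0.  -0.1 -0.5] w 0.0004830888191144933
```

View pics/a9.png

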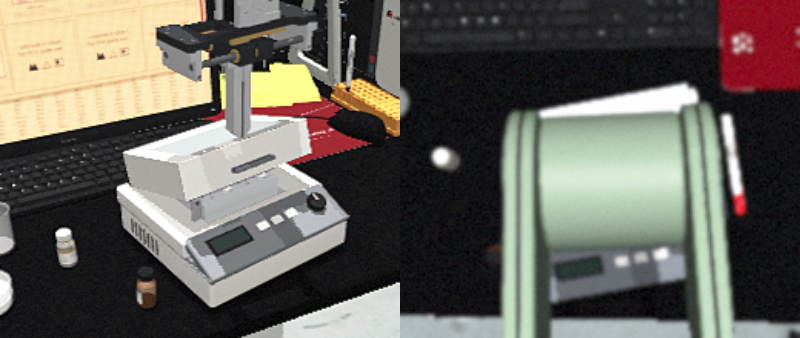

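```bash
python3 -m crank '[[[-0.012,-0.002,-0.02],[0,0,0],1],[[-0.012,-0.002,-0.02],[0,0,0],1],[[-0.012,-0.002,-0.02],[0,0,0],1],[[-0.012,-0.002,-0.02],[0,0,0],1],[[-0.005,-0.001,-0.012],[0,0,0],1],[[-0.005,-0.001,-0.012],[0,0,0],1],[[-0.005,-0.001,-0.012],[0,0,0],1],[[-0.003,0,-0.008],[0,0,0],1],[[-0.003,0,-0.008],[0,0,0],1],[[-0.003,0,-0.008],[0,0,0],1],[[0,0,0],[0,0,0],1]]'
python3 st.py a10
```

```text
time: 12.32
tool_pos: [0.4702, 0.1117, 0.1256]
tcp_rot: [-0.095, 0.995, 0.0, -0.0]
force: [-0.5, 0.0, 0.9]
grip_width: 0.0006
t 12.325 shk -26.6 -0.9 z 125.6 F [-0.5  0.   0.9] w 0.0005962082424987142
```

View pics/a10.png

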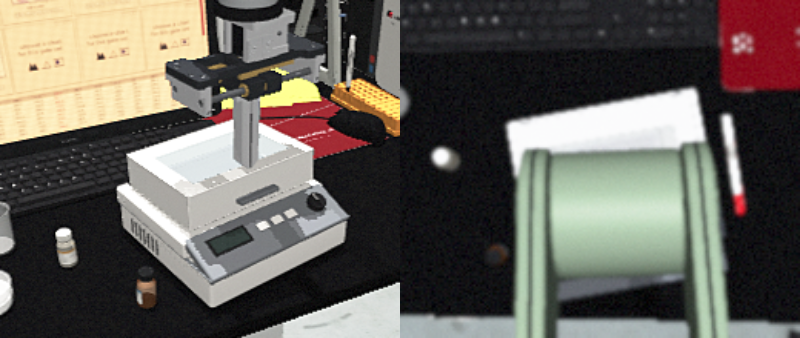

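Nearly shut. Now 1 mm steps down until it seats.

```bash
python3 -m crank '[[[0,0,-0.004],[0,0,0],1],[[0,0,-0.004],[0,0,0],1],[[0,0,-0.004],[0,0,0],1],[[0,0,-0.004],[0,0,0],1],[[0,0,0],[0,0,0],1]]'|grep -E "pos|force"
python3 -m crank '[[[0,0,-0.004],[0,0,0],1],[[0,0,0],[0,0,0],1]]'|grep -E "pos|force"
python3 -m crank '[[[0,0,-0.004],[0,0,0],1],[[0,0,0],[0,0,0],1]]'|grep -E "pos|force"
```

```text
tool_pos: [0.4706, 0.1116, 0.1218]
force: [-0.9, 0.7, -0.2]
tool_pos: [0.4706, 0.1115, 0.1209]
force: [0.1, -1.0, 0.4]
tool_pos: [0.4705, 0.1115, 0.1202]
force: [-2.4, -0.0, 3.0]
```

```bash
python3 -m crank '[[[0,0,-0.004],[0,0,0],1],[[0,0,0],[0,0,0],1]]'|grep -E "pos|force"
python3 -m crank '[[[0,0,-0.004],[0,0,0],1],[[0,0,0],[0,0,0],1]]'|grep -E "pos|force"
```

```text
tool_pos: [0.4706, 0.1115, 0.1201]
force: [-4.3, -0.4, 9.9]
tool_pos: [0.4706, 0.1115, 0.12]
force: [-6.5, -0.2, 14.4]
```

It is seated: z stays at 120.0 mm while the force rises. Lifting off straight up and clearing the view.

```bash
python3 -m crank '[[[0.004,0,0.03],[0,0,0],1],[[0,0,0.1],[0,0,0],1],[[0,0,0.2],[0,0,0],1],[[0,0,0.2],[0,0,0],1],[[-0.1,0.1,0.1],[0,0,0],1],[[-0.1,0.2,0],[0,0,0],1],[[-0.1,0.2,0],[0,0,0],1],[[-0.1,0.2,0],[0,0,0],1],[[0,0.2,0],[0,0,0],1],[[0,0,0],[0,0,0],1]]'
python3 st.py a11
python3 - <<'E'
from h import *
psi=np.radians(11.1);c,s=np.cos(psi),np.sin(psi)
for n in("scene","top"):
    _,d=snapshot(n);P=pts(n,d).reshape(-1,3)*1000;P=P[~np.isnan(P[:,0])]
    X=P[:,0]*c+P[:,1]*s-509.5;Y=-P[:,0]*s+P[:,1]*c-20;Z=P[:,2]
    for x in (85,60,40,-20,-40):
      for y in (-70,0,70):
        k=(abs(X-x)<6)&(abs(Y-y)<15)&(Z<160)&(Z>80);print(n,x,y,k.sum(),np.median(Z[k]).round(1) if k.any() else None,end=' | ')
    print()
    for l in ("brown_bottle","vial","marker_red","lid"):print(l,[(np.round(r["bbox"]).tolist(),round(r["p"],2)) for r in find_in(n,l)[:2]])
E
```

```text
time: 15.3
tool_pos: [0.3709, 0.3391, 0.2749]
tcp_rot: [-0.097, 0.995, 0.0, -0.0]
force: [0.0, -0.4, 0.5]
grip_width: 0.0009
t 15.3 shk -80.2 241.4 z 274.9 F [ 0.  -0.4  0.5] w 0.0008550967449664699
scene 85 -70 34 120.4 | scene 85 0 39 120.3 | scene 85 70 42 120.3 | scene 60 -70 39 119.7 | scene 60 0 46 119.9 | scene 60 70 52 119.6 | scene 40 -70 38 119.7 | scene 40 0 45 119.8 | scene 40 70 49 119.6 | scene -20 -70 43 119.9 | scene -20 0 52 119.5 | scene -20 70 51 119.5 | scene -40 -70 147 110.4 | scene -40 0 144 114.7 | scene -40 70 177 108.7 | 
brown_bottle [([268.0, 262.0, 284.0, 289.0], 0.62)]
vial [([218.0, 241.0, 229.0, 265.0], 0.55)]
marker_red []
lid [([264.0, 166.0, 386.0, 245.0], 0.97)]
top 85 -70 71 120.6 | top 85 0 68 120.5 | top 85 70 70 120.6 | top 60 -70 70 120.0 | top 60 0 71 119.6 | top 60 70 69 120.6 | top 40 -70 69 120.1 | top 40 0 70 119.7 | top 40 70 69 120.3 | top -20 -70 71 120.3 | top -20 0 70 119.8 | top -20 70 71 120.2 | top -40 -70 72 120.5 | top -40 0 71 120.7 | top -40 70 71 120.1 | 
brown_bottle [([286.0, 163.0, 383.0, 240.0], 0.68)]
vial []
marker_red [([383.0, 174.0, 395.0, 220.0], 0.57)]
lid [([286.0, 165.0, 380.0, 241.0], 0.59)]
```

View pics/a11.png

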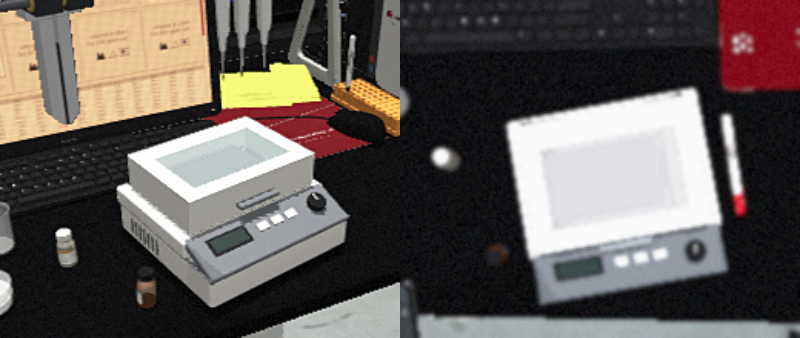

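The lid lies level at 120 mm from rear to front, with the flat plate visible under the window. The bottles and marker are where they were, and the arm is clear.

```bash
python3 -c "
from plant import ticket
print(ticket.close_job())"
```

```text
the job is handed in; nothing more can be done
None
```

I folded the hold-down plate flat over the tubes, then swung the lid slowly shut over it, and handed the job in at about 15 s of the 48 s allowed.

- **Plate:** I pushed it over along its arc with the shut fingertips and seated it with about 15 N. Before I touched the lid, depth from both cameras put its top at 99.6–101 mm along its length, against 100 mm expected.
- **Lid:** I lowered it from behind, finishing in 1 mm steps, and pressed it onto its stop with about 14 N. Afterwards its top measured 119.5–120.6 mm from rear to front, against 120 mm expected. The only lower readings, 109–115 mm at the very front edge in the scene camera, took in part of the front wall; the top camera read 120–121 mm there.
- **Other things:** The bottles and the marker look unmoved in the final pictures. I did not check the tubes one by one, but the plate could not lie at 100 mm over a tube standing proud.
- **Checks that disagreed:** The networks missed the marker in the scene view and the vial in the final top view, and they labelled the lid as the brown bottle there. I checked these by eye instead. The two cameras also differed by about 4 mm sideways, so I used their average.

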